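Lay two different breakfasts on their boards

TASK

Lay the two breakfasts on the wooden boards. The egg breakfast goes on the long board: the tall mug in the wide recess, the egg cup in the middle one and the salt shaker in the smallest; the sugared-coffee breakfast goes on the short board: the low mug in the wide recess and the aluminium canister in the smaller one. Stand each thing upright, down inside its recess, without knocking anything over, and leave the saucepan, the saucer and the jam jar where they are.

Things in the scene. Friction and masses are not known exactly. Their poses are not given: they have to be found in the camera images.
- tall_mug: The tall mug: straight plastic camping mug, yellow, 60 mm across, 98 mm high, about 90 g. Origin: centre of the underside, z up; the handle stands out along the mug's own +y, to 56 mm from the axis, so close the fingers along its x. Walls 3.5 mm, vertical outside. Starts upright on the table.
- low_mug: The low mug: straight plastic camping mug, purple, wider and much lower than the other, 66 mm across, 62 mm high, about 80 g. Origin: centre of the underside, z up; the handle stands out along the mug's own +y, to 59 mm from the axis, so close the fingers along its x. Walls 3.5 mm, vertical outside. Starts upright on the table.
- egg_cup: White ceramic egg cup, empty, 66 mm high, about 70 g: foot 48 mm across, narrow stem (20 mm) at 20 mm height, open bowl 48 mm across from 52 mm height up to the rim, tapering to 42 mm at 36 mm height. Origin: centre of the underside, z up. Round: its yaw does not matter.
- salt_shaker: Salt shaker, glass with a domed steel cap, slim: 38 mm across at the foot, 34 to 36 mm from 50 to 68 mm height, 77 mm high, about 110 g. Origin: centre of the underside, z up. Round.
- canister: Closed aluminium canister (sugar): body 50 mm across, lid 52 mm across between 54 and 66 mm height, small black knob (14 mm) on top to 80 mm height, about 130 g. The lid does not come off. Origin: centre of the underside, z up. Round.
- long_board: The long beech breakfast board with three round recesses, 110 x 280 x 18 mm, does not slip on the table. Origin: centre of its underside. Recesses are 6 mm deep with flat floors 12 mm above the table, in a row along the board's y axis (x across it, z up), centres at x = 0: the wide one (85 mm across) at y = +88 mm, the middle-sized one (67 mm) at y = -12 mm, the smallest (57 mm) at y = -97 mm.
- short_board: The short beech breakfast board with two round recesses, 110 x 216 x 18 mm, does not slip on the table. Origin: centre of its underside. Recesses are 6 mm deep with flat floors 12 mm above the table, in a row along the board's y axis (x across it, z up), centres at x = 0: the wide one (85 mm across) at y = +52 mm, the smaller one (69 mm) at y = -50 mm.
- saucepan: Bystander: steel saucepan, 160 mm across, 80 mm high, with a short black handle along its own +x, loose on the pan supports of the portable gas ring (92 mm high, about 220 mm square, fixed), at the right of the table. Origin: centre of its underside.
- saucer: Bystander: white ceramic saucer, 144 mm across, 17 mm high, loose on the table at the left. Origin: centre of its underside.
- jam_jar: Bystander: closed jam jar of amber glass, 68 mm across, 95 mm high, loose on the table beyond the boards. Origin: centre of its underside.
Mind the look-alikes: they are no part of the job. Leave any pink look-alike of the salt_shaker alone.

How it is judged:
At the end, for the whole second after the job is handed in: Each thing stands in the recess named in the goal: underside within 2.5 mm of its floor, within 14 mm of its centre along and across the board, upright within 0.06 rad, released and slower than 20 mm/s. Saucepan, saucer and jam jar are within 30 mm of where they began (x of tall_mug in the frame of long_board between -0.014 and 0.014 m and y of tall_mug in the frame of long_board between 0.074 and 0.102 m and z of tall_mug in the frame of long_board between 0.009 and 0.0145 m and angle between each of tall_mug, egg_cup, salt_shaker, low_mug, canister's own z axis and vertical below 0.06 rad and linear speed of each of tall_mug, egg_cup, salt_shaker, low_mug, canister below 0.02 m/s and x of egg_cup in the frame of long_board between -0.014 and 0.014 m and y of egg_cup in the frame of long_board between -0.026 and 0.002 m and z of egg_cup in the frame of long_board between 0.009 and 0.0145 m and x of salt_shaker in the frame of long_board between -0.014 and 0.014 m and y of salt_shaker in the frame of long_board between -0.111 and -0.083 m and z of salt_shaker in the frame of long_board between 0.009 and 0.0145 m and x of low_mug in the frame of short_board between -0.014 and 0.014 m and y of low_mug in the frame of short_board between 0.038 and 0.066 m and z of low_mug in the frame of short_board between 0.009 and 0.0145 m and x of canister in the frame of short_board between -0.014 and 0.014 m and y of canister in the frame of short_board between -0.064 and -0.036 m and z of canister in the frame of short_board between 0.009 and 0.0145 m and distance of each of saucepan, saucer, jam_jar from where it was at the start of the episode below 0.03 m); the robot touches nothing.
It fails at once if one of the five things is knocked over (tilted by more than 0.7 rad) (angle between any of tall_mug, egg_cup, salt_shaker, low_mug, canister's own z axis and vertical above 0.7 rad).
It fails at once if saucepan, saucer or jam jar is moved more than 30 mm (distance of any of saucepan, saucer, jam_jar from where it was at the start of the episode above 0.03 m).
It also fails if it takes over 125 s, if anything falls off the work surface, if the arm or the gripper's body presses on something with over 40 N, if the wrist force passes 120 N, or if a joint passes its speed limit or range.

ROBOT

A 6-joint arm with a two-finger parallel gripper is mounted at the origin on the work surface. World frame = base frame: x ahead of the robot, y to its left, z up, the work surface at z = 0. Lengths are in m, angles in rad, forces in N, time in s.
With the tool pointing down it reaches from about 0.35 to 0.975 m from the base axis. Payload 4.9 kg.
Tool frame: the origin (TCP) lies at the very end of the fingers, on their centre line; the grasp point (between the pads) lies 19 mm behind it; z points along the fingers, y is the line along which they close (so a half turn about z gives the same grasp; the last joint's range is limited). The gripper opens to 85 mm and grips with 20 to 120 N. Pads are 22 mm wide; open, the fingers measure 114 mm over their backs; the gripper's body (76 mm by 85 mm) begins 54 mm behind the grasp point. The pads swing forward as they close: fully open they stand 13 mm farther back than shut.
Start: joints at [0.996, 0.053, 1.613, -0, 1.476, -0.119], TCP at [0.275, 0.561, 0.231] pointing down, gripper open.
Joint ranges: [-3.01, 3.01], [-1.01, 2.22], [0.06, 2.58], [-1.02, 4.17], [0.09, 2.62], [-3.14, 3.14]. Speed limits (rad/s): [2.57, 2.57, 3.14, 3.14, 3.14, 3.14].

INTERFACE

Orientations are given as a unit quaternion [w, x, y, z].
In Python, from plant import * gives the robot as it stands.
- The arm moves only by the tool jog_arm, never from a script. Its argument "moves" is a list that holds one entry, the list of rows, each a list of 7 numbers: the finger opening in cm, from 0 to 8.54, then the shift along the tool's x, y, z in cm, then the turn, a rotation vector about the tool's x, y, z in rad. A call has 1 to 20 rows; each row shifts and turns the commanded pose from where the row before left it, along the tool's axes as they then stand; what a row does not reach is not made up. A row lasts 1/12 s, in which the tool goes at most 41.7 mm and 7.16 degrees, less where a joint would pass 70% of its speed; a pose out of reach is approached as far as the arm can. A call is refused whole if a number of a shift passes 4.17 or a number of a turn 0.125, either way. A call with a gripper value outside its range is refused whole. The fingers move at their own pace and stop on an object; the grip force is fixed at half the most. Time passes only in rows, so rows that do not move let the fingers close. It gives the time, the measured TCP pose, the force, the opening and the grip force at its end, in the units of the state.
- state(): the state, without advancing time (a new reading comes with each control period).
- grab_frame(name): name is "scene" or "top" or "wrist"; returns a dict with "color" (480x640x3 uint8, blue, green, red), "depth" (480x640 float32, m along the optical axis (not along the pixel's ray), 0 where there is no reading), "fx", "fy", "cx", "cy" (pixels), "R" (3x3) and "t" (3): a world point X has camera coordinates R X + t. Camera axes: x right, y down, z forward; pixel columns grow to the right and rows downward; lengths in m; the calibration is good to about 2 mm. A picture is of the moment at which its call begins.
- job_done(): hands the job in; it is judged then, once.
Trained networks look in a picture, given as the dict that the camera call returned (one of the last four; its "shot" number tells which), for a name from the list of things; names that differ only in an ending like _2 or _b are one class to them, and where a whole thing is asked for, a point or a joint stands for the part that bears it (a point fixed in the world has none). Each returns a list of dicts, best first, with "p" (0 to 1); they miss things now and then, are a little off and sometimes report something else, mostly with a low value. They report only what shows in the picture. A call takes as long as a camera call. They do not tell look-alikes from the thing itself.
- recognise(name, picture): "rect" ([centre column, centre row, width, height] in pixels, round what is visible of it).
- regions_of(name, picture): "pixels" (480x640 bool, what is visible of it) and "rect" ([centre column, centre row, width, height] in pixels, round what is visible of it).
The state is a dict: "time": time; "joint_pos": joint angles; "joint_vel": joint speeds; "joint_efforts": joint torques, N m; "tool_pos": TCP position; "tool_rot": TCP orientation; "contact_force": force on the tool from outside, world axes, zero at the start; "ft_torque": the same for the moment, N m; "gripper_width": opening from 0.0 (shut) to 1.0 (fully open); "grasp_force": force on a finger pad.
Only numpy, scipy, OpenCV 4.12 (cv2) and the standard library are available. Lean on these libraries where they do the work, as an engineer would, in place of code of your own. Each camera call takes 0.05 s, during which the arm holds its last target. There are 200 camera calls.

## Working session

There is one attempt and no reset: what is moved stays moved. The work goes in short steps, Python scripts to look and compute and a tool call to move; the robot and the scene stay as the last step left them, time stands still between calls to the robot, and variables do not carry over. Pictures are saved under pics/ and viewed, at most 14 in all, crops included, and the job is handed in when it is done.

Besides the shell and the picture viewer there is one more tool, called after "Emit:" as name(argument=value, ...), one argument or row to a line, values as JSON. jog_arm: Moves the arm, as the interface text tells. Its arguments: {"type":"object","properties":{"moves":{"type":"array"}},"required":["moves"]}

```bash
mkdir -p pics; ls
cat > h.py <<'E'
from plant import *
import numpy as np, cv2
def world(f,mask):
    v,u=np.nonzero(mask&(f["depth"]>0)); z=f["depth"][v,u]
    P=np.c_[(u-f["cx"])/f["fx"]*z,(v-f["cy"])/f["fy"]*z,z]
    return (P-f["t"])@f["R"]
N=["tall_mug","low_mug","egg_cup","salt_shaker","canister","long_board","short_board","saucepan","saucer","jam_jar"]
E
python3 - <<'E'
from h import *
s=state();print(s["tool_pos"],s["tool_rot"],s["gripper_width"])
for c in ("top","scene"):
    f=grab_frame(c);cv2.imwrite(f"pics/{c}0.png",f["color"])
    print(c,f["t"],f["R"].round(3).tolist(),f["fx"])
    for n in N:
        for r in regions_of(n,f)[:3]:
            P=world(f,r["pixels"]); 
            if len(P)<5: continue
            zt=np.percentile(P[:,2],95); T=P[P[:,2]>zt-.008]
            c4=(T.min(0)+T.max(0))/2
            print(n,round(r["p"],2),np.round(r["rect"]).astype(int),"mean",P.mean(0).round(3),"top",c4.round(3),"ext",np.ptp(T,axis=0).round(3),"zt",zt.round(3))
E
```

```text
pics
[0.27478428 0.56065593 0.23003552] [-3.46728457e-04  2.25954189e-01  9.74137359e-01 -9.94903272e-04] 1.0009700020699395
top [-0.0031381   0.59772479  1.22088916] [[0.006, -1.0, -0.005], [-0.986, -0.005, -0.165], [0.164, 0.006, -0.986]] 494.46712101406246
tall_mug 0.92 [444 305  44  28] mean [ 0.439 -0.301  0.048] top [ 0.438 -0.301  0.097] ext [0.058 0.058 0.013] zt 0.099
tall_mug 0.42 [389 246 112  57] mean [ 0.599 -0.164  0.016] top [ 0.599 -0.164  0.022] ext [0.154 0.291 0.015] zt 0.022
low_mug 0.86 [327 298  39  26] mean [ 0.459 -0.008  0.021] top [ 0.459 -0.002  0.062] ext [0.063 0.083 0.011] zt 0.064
egg_cup 0.72 [204 302  19  15] mean [0.447 0.307 0.041] top [0.448 0.308 0.066] ext [0.045 0.047 0.012] zt 0.068
egg_cup 0.16 [328 296  40  24] mean [ 0.46  -0.009  0.02 ] top [ 0.459 -0.002  0.062] ext [0.063 0.083 0.011] zt 0.064
salt_shaker 0.59 [262 304  18  17] mean [0.443 0.16  0.063] top [0.445 0.164 0.076] ext [0.032 0.032 0.01 ] zt 0.08
salt_shaker 0.52 [293 326  17  19] mean [0.392 0.086 0.067] top [0.392 0.087 0.076] ext [0.032 0.034 0.011] zt 0.078
canister 0.61 [3
[... 2032 characters left out ...]
 0.79 [327 212  17  35] mean [ 0.473 -0.139  0.048] top [ 0.466 -0.147  0.074] ext [0.05  0.051 0.017] zt 0.073
long_board 0.75 [283 238 108  78] mean [ 0.603 -0.151  0.016] top [ 0.601 -0.163  0.019] ext [0.157 0.294 0.011] zt 0.021
short_board 0.67 [364 339  97 103] mean [0.633 0.189 0.016] top [0.63  0.181 0.018] ext [0.141 0.229 0.011] zt 0.021
saucepan 0.68 [196 128 106  54] mean [ 0.571 -0.535  0.136] top [ 0.614 -0.529  0.169] ext [0.268 0.163 0.014] zt 0.17
saucer 0.86 [495 426  81  79] mean [0.567 0.483 0.011] top [0.568 0.481 0.016] ext [0.143 0.142 0.013] zt 0.018
jam_jar 0.77 [248 289  32  47] mean [ 0.781 -0.028  0.066] top [ 0.775 -0.04   0.095] ext [0.056 0.059 0.011] zt 0.097
```

Run:
```python
from h import *
f=grab_frame("top"); g=grab_frame("scene")
# rasterised height map per camera -> recess depressions
for nm,fr in (("top",f),("scene",g)):
    A=world(fr,fr["depth"]>0)
    for n,c in (("long_board",(.6,-.163)),("short_board",(.628,.18))):
        B=A[(abs(A[:,0]-c[0])<.12)&(abs(A[:,1]-c[1])<.2)&(A[:,2]>.007)&(A[:,2]<.026)]
        (cx,cy),(w,h),a=cv2.minAreaRect((B[:,:2]*1000).astype(np.float32))
        box=cv2.boxPoints(((cx,cy),(w,h),a)); e=[box[1]-box[0],box[2]-box[1]]; L=max(e,key=np.linalg.norm); L=L/np.linalg.norm(L)
        if L[1]<0:L=-L
        hi=B[B[:,2]>.0155];lo=B[(B[:,2]<.014)]
        q=lo[:,:2]*1000-[cx,cy]; al=q@L; ac=q@[L[1],-L[0]]; al=al[abs(ac)<42]
        print(nm,n,"centre",round(cx,1),round(cy,1),"wh",round(w),round(h),"yaw",np.arctan2(-L[0],L[1]).round(3),"ztop",np.median(hi[:,2]).round(4),"zlow",np.median(lo[:,2]).round(4))
        print(np.histogram(al,np.arange(-145,146,10))[0].tolist())
    for n in ("tall_mug","low_mug"):
        c={"tall_mug":(.439,-.301),"low_mug":(.46,-.006)}[n]
        B=A[(np.hypot(*(A[:,:2]-c).T)<.075)&(A[:,2]>.02)]
        r=np.hypot(*(B[:,:2]-c).T); H=B[r>.042]; print(n,"handle",len(H),(H.mean(0)-[*c,0]).round(3) if len(H) else 0)
I=f["color"][110:410,80:640]; cv2.imwrite("pics/t1.png",cv2.resize(I,(800,429),interpolation=cv2.INTER_CUBIC))
I=g["color"][155:345,270:450];cv2.imwrite("pics/s1.png",cv2.resize(I,(568,600),interpolation=cv2.INTER_CUBIC))
```

```text
top long_board centre 591.6 -167.7 wh 231 388 yaw 0.026 ztop 0.0185 zlow 0.0118
[3, 9, 20, 41, 50, 56, 49, 38, 6, 7, 28, 49, 67, 60, 61, 54, 33, 6, 3, 27, 56, 72, 78, 75, 76, 72, 62, 35, 8]
top short_board centre 628.7 179.7 wh 235 396 yaw 0.021 ztop 0.0184 zlow 0.0115
[1, 1, 2, 5, 10, 3, 29, 43, 64, 76, 73, 55, 37, 13, 6, 19, 48, 66, 82, 77, 66, 71, 63, 44, 7, 5, 0, 0, 2]
tall_mug handle 31 [0.001 0.051 0.068]
low_mug handle 19 [0.006 0.03  0.044]
scene long_board centre 567.9 -142.6 wh 172 340 yaw 0.18 ztop 0.0187 zlow 0.0123
[24, 23, 24, 24, 9, 1, 1, 18, 32, 33, 39, 33, 31, 15, 0, 1, 20, 37, 43, 48, 48, 48, 42, 36, 14, 32, 0, 0, 0]
scene short_board centre 622.1 134.4 wh 312 113 yaw -0.153 ztop 0.0187 zlow 0.0124
[0, 0, 0, 0, 0, 0, 0, 0, 1, 0, 13, 54, 66, 81, 84, 67, 59, 7, 0, 0, 50, 86, 114, 126, 117, 114, 104, 74, 11]
tall_mug handle 54 [0.006 0.052 0.059]
low_mug handle 44 [-0.006  0.049  0.041]
```

View pics/t1.png

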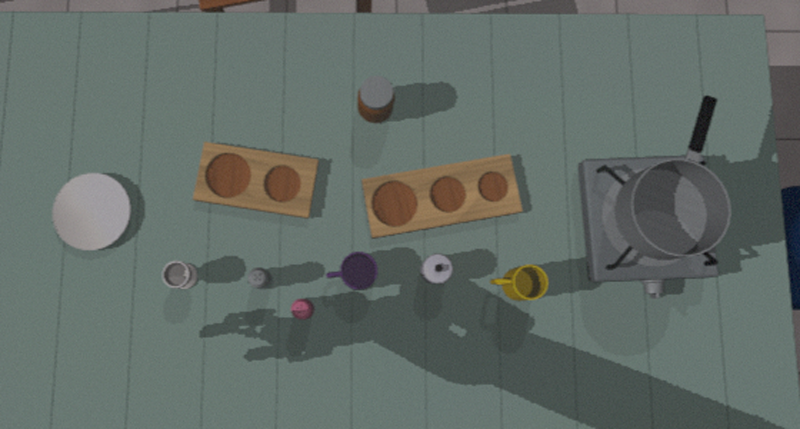

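View pics/s1.png

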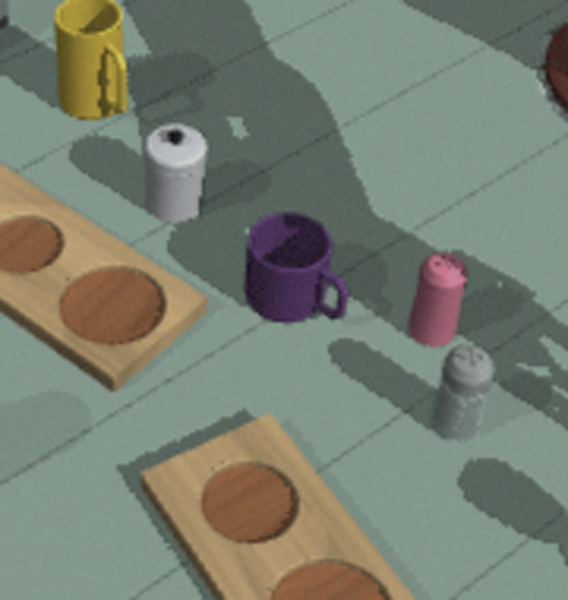

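The salt candidates in the top view are at px (262,304), grey glass with a steel cap, and px (293,326), pink. The grey one fits the description and the enlarged scene crop confirms it at (465,390). The pink one is the look-alike and stays where it is. The wide recesses are at the left (+y) ends of both boards, and both mug handles point along about +y.

```bash
cat >> h.py <<'E'
def boards(fr):
    for n,(L,recs) in {"long_board":(280,[88,-12,-97]),"short_board":(216,[52,-50])}.items():
        r=regions_of(n,fr)[0]; m=cv2.morphologyEx(r["pixels"].astype(np.uint8),cv2.MORPH_OPEN,np.ones((3,3)))>0
        B=world(fr,m); B=B[(B[:,2]>.009)&(B[:,2]<.023)]
        (cx,cy),(w,h),a=cv2.minAreaRect((B[:,:2]*1000).astype(np.float32))
        x=cv2.boxPoints(((cx,cy),(w,h),a)); d=max([x[1]-x[0],x[2]-x[1]],key=np.linalg.norm); d=d/np.linalg.norm(d)*(1 if max([x[1]-x[0],x[2]-x[1]],key=np.linalg.norm)[1]>0 else -1)
        print(n,round(cx,1),round(cy,1),round(w),round(h),"yaw",np.arctan2(-d[0],d[1]).round(3))
        lo=B[B[:,2]<.0143][:,:2]*1000
        for k in recs:
            p=np.array([cx,cy])+k*d; q=lo
            for _ in range(6):
                s=q[np.hypot(*(q-p).T)<36]; p=(s.min(0)+s.max(0))/2*.3+s.mean(0)*.7
            print("  recess",k,(np.array([cx,cy])+k*d).round(1),"from depth",p.round(1),len(s))
E
python3 - <<'E'
from h import *
for c in ("top","scene"):
    print(c); boards(grab_frame(c))
E
```

```text
top
long_board 598.8 -163.4 111 280 yaw 0.174
  recess 88 [583.6 -76.7] from depth [584.1 -76.5] 367
  recess -12 [ 600.9 -175.2] from depth [ 603.3 -176.6] 320
  recess -97 [ 615.6 -258.9] from depth [ 617.  -257.9] 248
short_board 627.3 180.6 217 111 yaw -0.154
  recess 52 [635.3 232. ] from depth [631.9 231.8] 378
  recess -50 [619.6 131.2] from depth [621.1 131.3] 330
scene
long_board 600.3 -162.7 115 282 yaw 0.175
  recess 88 [584.9 -76. ] from depth [588.4 -75.3] 368
  recess -12 [ 602.4 -174.5] from depth [ 601.7 -178.1] 280
  recess -97 [ 617.2 -258.2] from depth [ 616.4 -262.5] 180
short_board 629.3 180.7 218 113 yaw -0.153
  recess 52 [637.2 232. ] from depth [640.2 234.4] 649
  recess -50 [621.7 131.2] from depth [619.6 129.3] 451
```

Emit:
jog_arm(
  moves=[
    [[8.5,0,0,0,0,0,0.11],[8.5,0,0,0,0,0,0.11],[8.5,0,0,0,0,0,0.11],[8.5,0,0,0,0,0,0.11],[8.5,0,0,0,0,0,0.11],[8.5,0,0,0,0,0,0.11],[8.5,0,0,0,0,0,0.11],[8.5,0,0,0,0,0,0.11],[8.5,0,0,0,0,0,0.11],[8.5,0,0,0,0,0,0.125],[8.5,-2.5,2,0,0,0,0],[8.5,-4,2.5,0,0,0,0],[8.5,-4,2.5,0,0,0,0],[8.5,-4,2.5,0,0,0,0],[8.5,-4,2.5,0,0,0,0],[8.5,-3,1.5,0,0,0,0],[8.5,-2,0.5,0,0,0,0],[8.5,0,0,0,0,0,0],[8.5,0,0,0,0,0,0]],
  ],
)

```text
time: 3.08
tool_pos: [0.4038, 0.3442, 0.2315]
tool_rot: [-0.0, 0.708, 0.706, 0.0]
contact_force: [0.2, 0.4, 0.2]
gripper_width: 0.994
grasp_force: 0.0
```

```bash
cat >> h.py <<'E'
def find(fr,c,h,rad=.05):
    """fit circle to points near c within 12mm of height h"""
    A=world(fr,fr["depth"]>0); T=A[(np.hypot(*(A[:,:2]-c).T)<rad)&(A[:,2]>h-.012)]
    if len(T)<5: return None
    (x,y),r=cv2.minEnclosingCircle((T[:,:2]*1000).astype(np.float32))
    return round(x,1),round(y,1),round(2*r,1),np.percentile(T[:,2],95).round(4),len(T)
O={"egg":((.448,.307),.066),"salt":((.447,.165),.077),"can":((.464,-.148),.066),"low":((.46,-.007),.062),"tall":((.44,-.301),.098)}
E
python3 - <<'E'
from h import *
for c in ("wrist","top","scene"):
    f=grab_frame(c)
    if c=="wrist": cv2.imwrite("pics/w1.png",f["color"])
    for k,(p,h) in O.items(): print(c,k,find(f,p,h,.042))
E
```

```text
wrist egg (450.9, 315.8, 67.7, np.float64(0.3024), 6936)
wrist salt (446.3, 163.1, 35.5, np.float64(0.0767), 1005)
wrist can None
wrist low None
wrist tall None
top egg (443.6, 310.8, 82.8, np.float64(0.5546), 1895)
top salt (444.2, 163.6, 35.4, np.float64(0.079), 159)
top can (462.2, -149.0, 52.0, np.float64(0.0768), 347)
top low (459.1, -4.5, 78.4, np.float64(0.0656), 139)
top tall (439.2, -294.7, 71.0, np.float64(0.1013), 165)
scene egg (444.8, 311.3, 82.8, np.float64(0.5516), 4455)
scene salt (447.4, 164.4, 36.7, np.float64(0.0787), 166)
scene can (464.7, -147.7, 54.6, np.float64(0.0762), 277)
scene low (456.7, -5.1, 79.3, np.float64(0.0646), 265)
scene tall (438.0, -295.8, 73.1, np.float64(0.1002), 200)
```

View pics/w1.png

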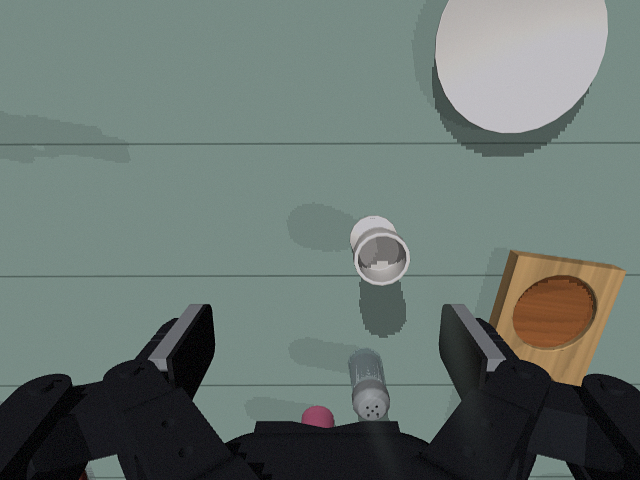

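The wrist view shows the egg cup at px (380,258), the grey salt shaker at (371,400) and the pink one at (318,420). I'll take the egg cup first.

Emit:
jog_arm(
  moves=[
    [[8.5,-1.8,2.3,2,0,0,0],[8.5,-1.8,2.3,3.5,0,0,0],[8.5,0,0,3.5,0,0,0],[8.5,0,0,3.5,0,0,0],[8.5,0,0,3,0,0,0],[8.5,0,0,2.2,0,0,0],[8.5,0,0,1.5,0,0,0],[8.5,0,0,0,0,0,0],[8.5,0,0,0,0,0,0],[5.5,0,0,0,0,0,0],[5.5,0,0,0,0,0,0],[5.5,0,0,0,0,0,0],[4,0,0,0,0,0,0],[4,0,0,0,0,0,0],[4,0,0,0,0,0,0],[4,0,0,0,0,0,0],[4,0,0,0,0,0,0]],
  ],
)

```text
time: 4.65
tool_pos: [0.4487, 0.311, 0.0443]
tool_rot: [0.0, 0.707, 0.707, 0.001]
contact_force: [-0.4, 0.2, 6.3]
gripper_width: 0.52
grasp_force: 60.7
```

Emit:
jog_arm(
  moves=[
    [[4,0,0,-1,0,0,0],[4,0,0,-2,0,0,0],[4,0,0,-3,0,0,0],[4,0,0,-3,0,0,0],[4,0,0,-3,0,0,0],[4,0,0,-1,0,0,0],[4,0,0,0,0,0,0],[4,0,0,0,0,0,0]],
  ],
)

```text
time: 5.32
tool_pos: [0.4472, 0.3102, 0.1718]
tool_rot: [-0.0, 0.707, 0.707, -0.0]
contact_force: [0.2, 0.0, -1.2]
gripper_width: 0.521
grasp_force: 61.4
```

Run:
```python
from h import *
s=state();print(s["tool_pos"],s["gripper_width"],s["contact_force"])
a=grab_frame("wrist")["color"];b=grab_frame("scene")["color"][220:400,330:530]
cv2.imwrite("pics/g1.png",np.hstack([cv2.resize(a,(400,300)),cv2.resize(b,(333,300))]))
```

```text
[0.44719193 0.31018524 0.17177297] 0.5214274149882843 [ 0.19696871  0.00697828 -1.15468534]
```

View pics/g1.png

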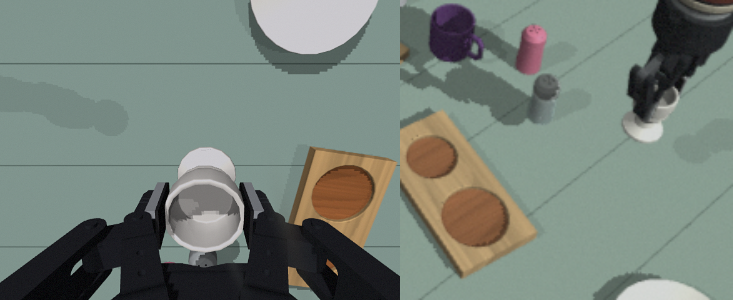

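Emit:
jog_arm(
  moves=[
    [[4,-1.5,0.5,0,0,0,0],[4,-3,1,0,0,0,0],[4,-3.5,1.1,0,0,0,0],[4,-3.5,1.1,0,0,0,0],[4,-3.5,1.1,0,0,0,0],[4,-3.5,1.1,0,0,0,0],[4,-3.5,1.1,0,0,0,0],[4,-3.5,1.1,0,0,0,0],[4,-3.5,1.1,0,0,0,0],[4,-3.5,1.1,0,0,0,0],[4,-3.5,1.1,0,0,0,0],[4,-3.5,1.1,0,0,0,0],[4,-3.5,1.1,0,0,0,0],[4,-3,1,0,0,0,0],[4,-1.5,0.9,0,0,0,0],[4,-0.5,0.1,0,0,0,0],[4,0,0,0,0,0,0],[4,0,0,0,0,0,0]],
  ],
)

```text
time: 6.92
tool_pos: [0.6023, -0.1687, 0.1703]
tool_rot: [-0.002, 0.707, 0.707, -0.001]
contact_force: [0.2, -0.0, -0.2]
gripper_width: 0.524
grasp_force: 61.4
```

```bash
cat >> h.py <<'E'
def held(up,dn,r=.05,cam="wrist"):
    "points near the tool axis between heights tcp+dn..tcp+up"
    s=state(); f=grab_frame(cam); A=world(f,f["depth"]>0); t=np.array(s["tool_pos"]); Q=A-t
    Q=Q[(np.hypot(Q[:,0],Q[:,1])<r)&(Q[:,2]<up)&(Q[:,2]>dn)]
    return t,Q
E
python3 - <<'E'
from h import *
for c in ("wrist","scene"):
    t,Q=held(.035,-.05,.032,c); print(c,t.round(4),len(Q),np.percentile(Q,[1,50,99],axis=0).round(4).tolist())
    F=Q[Q[:,2]<-.02]; print("foot",F.min(0).round(4),F.max(0).round(4)) if len(F)>3 else 0
E
```

```text
wrist [ 0.6023 -0.1687  0.1703] 19470 [[-0.0276, -0.026, -0.0405], [0.0016, -0.0029, 0.0087], [0.0282, 0.0187, 0.0337]]
foot [-0.0205 -0.0098 -0.0442] [ 0.0266  0.0192 -0.0308]
scene [ 0.6025 -0.1683  0.1708] 602 [[-0.0278, -0.0239, -0.0411], [0.0014, 0.0079, 0.0042], [0.0296, 0.0211, 0.034]]
foot [-0.0204 -0.0238 -0.0434] [ 0.0256  0.0221 -0.021 ]
```

Emit:
jog_arm(
  moves=[
    [[4,-0.2,-0.1,1.5,0,0,0],[4,-0.2,-0.1,2.5,0,0,0],[4,0,0,2.5,0,0,0],[4,0,0,2,0,0,0],[4,0,0,1.2,0,0,0],[4,0,0,0.8,0,0,0],[4,0,0,0.5,0,0,0],[4,0,0,0,0,0,0],[4,0,0,0,0,0,0]],
  ],
)

```text
time: 7.77
tool_pos: [0.6022, -0.1737, 0.0634]
tool_rot: [0.001, 0.707, 0.707, 0.0]
contact_force: [1.0, -0.4, -0.3]
gripper_width: 0.52
grasp_force: 61.4
```

Emit:
jog_arm(
  moves=[
    [[4,0,-0.2,0.2,0,0,0],[4,0,0,0.2,0,0,0],[4,0,0,0.15,0,0,0],[4,0,0,0,0,0,0],[4,0,0,0,0,0,0],[4,0,0,0,0,0,0]],
  ],
)

```text
time: 8.27
tool_pos: [0.5995, -0.1737, 0.0569]
tool_rot: [0.0, 0.707, 0.707, 0.0]
contact_force: [1.3, -0.6, -0.5]
gripper_width: 0.52
grasp_force: 61.4
```

Emit:
jog_arm(
  moves=[
    [[4,0,0,0.1,0,0,0],[4,0,0,0,0,0,0],[5.5,0,0,0,0,0,0],[5.5,0,0,0,0,0,0],[5.5,0,0,0,0,0,0],[8.5,0,0,0,0,0,0],[8.5,0,0,0,0,0,0],[8.5,0,0,0,0,0,0],[8.5,0,0,-1.5,0,0,0],[8.5,0,0,-3,0,0,0],[8.5,0,0,-3,0,0,0],[8.5,0,0,-3,0,0,0],[8.5,0,0,-1.5,0,0,0],[8.5,0,0,0,0,0,0]],
  ],
)

```text
time: 9.43
tool_pos: [0.6022, -0.1747, 0.1817]
tool_rot: [0.004, 0.707, 0.707, 0.002]
contact_force: [-0.1, -0.1, 1.4]
gripper_width: 0.995
grasp_force: 0.0
```

```bash
sed -i 's/(A\[:,2\]>h-.012)\]/(A[:,2]>h-.012)\&(A[:,2]<h+.014)]/' h.py
python3 - <<'E'
from h import *
O["egg"]=((.602,-.175),.078)
for c in ("top","scene","wrist"):
    f=grab_frame(c)
    for k in ("egg","salt","can"): print(c,k,find(f,*O[k],.042))
E
```

```text
top egg (608.5, -165.2, 34.2, np.float64(0.0815), 28)
top salt (444.1, 163.7, 35.4, np.float64(0.0793), 163)
top can None
scene egg (603.2, -175.1, 52.6, np.float64(0.0799), 176)
scene salt (448.5, 165.7, 36.9, np.float64(0.0782), 169)
scene can (464.9, -147.4, 53.2, np.float64(0.0738), 265)
wrist egg (602.8, -178.6, 48.0, np.float64(0.0785), 1648)
wrist salt None
wrist can (465.3, -150.9, 52.4, np.float64(0.0779), 5215)
```

Emit:
jog_arm(
  moves=[
    [[8.5,0.3,-1.5,0,0,0,0],[8.5,0.6,-3,0,0,0,0],[8.5,0.6,-3.5,0,0,0,0],[8.5,0.6,-3.3,0,0,0,0],[8.5,0.4,-2.2,1.5,0,0,0],[8.5,0,-0.5,3,0,0,0],[8.5,0,0,3,0,0,0],[8.5,0,0,2.5,0,0,0],[8.5,0,0,2,0,0,0],[8.5,0,0,1.5,0,0,0],[8.5,0,0,0.7,0,0,0],[8.5,0,0,0,0,0,0],[8.5,0,0,0,0,0,0]],
  ],
)

```text
time: 10.67
tool_pos: [0.4587, -0.1483, 0.0329]
tool_rot: [-0.001, 0.707, 0.707, -0.0]
contact_force: [-0.3, 0.5, -0.3]
gripper_width: 0.991
grasp_force: 0.0
```

Emit:
jog_arm(
  moves=[
    [[8.5,0,0.5,-0.5,0,0,0],[8.5,0,0,0,0,0,0],[6,0,0,0,0,0,0],[6,0,0,0,0,0,0],[6,0,0,0,0,0,0],[4,0,0,0,0,0,0],[4,0,0,0,0,0,0],[4,0,0,0,0,0,0],[4,0,0,0,0,0,0],[4,0,0,0,0,0,0]],
  ],
)

```text
time: 11.5
tool_pos: [0.4647, -0.1488, 0.0395]
tool_rot: [0.0, 0.707, 0.707, -0.0]
contact_force: [-1.7, 0.8, 5.6]
gripper_width: 0.592
grasp_force: 62.4
```

Emit:
jog_arm(
  moves=[
    [[4,0,0,-1,0,0,0],[4,0,0,-2,0,0,0],[4,0,0,-3,0,0,0],[4,0,0,-3,0,0,0],[4,1,0.5,-2,0,0,0],[4,2,1.1,-1,0,0,0],[4,3,1.7,0,0,0,0],[4,3.2,1.8,0,0,0,0],[4,3.2,1.8,0,0,0,0],[4,3.2,1.8,0,0,0,0],[4,3.2,1.8,0,0,0,0],[4,3.2,1.8,0,0,0,0],[4,3,1.7,0,0,0,0],[4,2,1.1,0,0,0,0],[4,1,0.5,0,0,0,0],[4,0,0,0,0,0,0],[4,0,0,0,0,0,0]],
  ],
)

```text
time: 12.92
tool_pos: [0.6199, 0.1311, 0.1584]
tool_rot: [-0.0, 0.707, 0.707, -0.001]
contact_force: [-0.3, -0.1, -1.4]
gripper_width: 0.589
grasp_force: 62.6
```

Run:
```python
from h import *
s=state();t=np.array(s["tool_pos"]);print(t.round(4),s["gripper_width"],s["contact_force"])
for c in ("wrist","scene"):
    t,Q=held(.05,-.055,.032,c); print(c,t.round(4),np.percentile(Q,[1,50,99],axis=0).round(4).tolist())
    F=Q[Q[:,2]<-.015]; print("foot",F.min(0).round(4),F.max(0).round(4)) if len(F)>3 else 0
```

```text
[0.6199 0.1311 0.1584] 0.5885296022088217 [-0.30631404 -0.09565328 -1.42833017]
wrist [0.6199 0.1311 0.1584] [[-0.0291, -0.0234, -0.0327], [0.0005, 0.0075, 0.0297], [0.0292, 0.0232, 0.0451]]
foot [-0.0221  0.0037 -0.039 ] [ 0.0245  0.0228 -0.015 ]
scene [0.6198 0.1305 0.1584] [[-0.0287, -0.0152, -0.0375], [0.0062, 0.0128, 0.0226], [0.0285, 0.025, 0.0458]]
foot [-0.0194 -0.0157 -0.0389] [ 0.0253  0.0252 -0.0153]
```

Emit:
jog_arm(
  moves=[
    [[4,0,0,1.5,0,0,0],[4,0,0,2.5,0,0,0],[4,0,0,2.5,0,0,0],[4,0,0,1.6,0,0,0],[4,0,0,1,0,0,0],[4,0,0,0.6,0,0,0],[4,0,0,0.3,0,0,0],[4,0,0,0,0,0,0],[4,0,0,0,0,0,0],[4,0,0,0,0,0,0]],
  ],
)

```text
time: 13.85
tool_pos: [0.6215, 0.1315, 0.0603]
tool_rot: [0.001, 0.707, 0.707, 0.001]
contact_force: [-0.1, -0.1, -1.4]
gripper_width: 0.59
grasp_force: 62.6
```

Emit:
jog_arm(
  moves=[
    [[4,0,0,0.3,0,0,0],[4,0,0,0.3,0,0,0],[4,0,0,0.2,0,0,0],[4,0,0,0,0,0,0],[4,0,0,0,0,0,0]],
  ],
)

```text
time: 14.27
tool_pos: [0.6208, 0.1315, 0.0516]
tool_rot: [0.0, 0.707, 0.707, 0.0]
contact_force: [-1.6, -0.9, 4.2]
gripper_width: 0.586
grasp_force: 63.0
```

Emit:
jog_arm(
  moves=[
    [[5.8,0,0,0,0,0,0],[5.8,0,0,0,0,0,0],[5.8,0,0,0,0,0,0],[8.5,0,0,0,0,0,0],[8.5,0,0,0,0,0,0],[8.5,0,0,-1.5,0,0,0],[8.5,0,0,-3,0,0,0],[8.5,0,0,-3,0,0,0],[8.5,0,0,-3,0,0,0],[8.5,0.4,-2,-1.5,0,0,0],[8.5,0.6,-3.5,0,0,0,0],[8.5,0.6,-3.5,0,0,0,0],[8.5,0.6,-3.5,0,0,0,0],[8.5,0.6,-3,0,0,0,0],[8.5,0.4,-1.5,0,0,0,0],[8.5,0.1,-0.5,0,0,0,0],[8.5,0,0,0,0,0,0],[8.5,0,0,0,0,0,0]],
  ],
)

```text
time: 15.77
tool_pos: [0.4464, 0.1644, 0.1718]
tool_rot: [0.001, 0.707, 0.707, 0.001]
contact_force: [-0.1, -0.4, 0.6]
gripper_width: 0.998
grasp_force: 0.0
```

Run:
```python
from h import *
O["can"]=((.6205,.131),.078)
for c in ("top","scene","wrist"):
    f=grab_frame(c)
    for k in ("can","salt"): print(c,k,find(f,*O[k],.038))
```

```text
top can (617.9, 130.7, 51.8, np.float64(0.0865), 326)
top salt None
scene can (621.1, 130.7, 54.5, np.float64(0.0868), 445)
scene salt (447.9, 164.6, 35.4, np.float64(0.0782), 168)
wrist can (620.1, 129.6, 52.6, np.float64(0.0896), 5212)
wrist salt (446.6, 162.0, 35.9, np.float64(0.0766), 2150)
```

Emit:
jog_arm(
  moves=[
    [[8.5,-0.1,0,1.5,0,0,0],[8.5,0,0,3,0,0,0],[8.5,0,0,3,0,0,0],[8.5,0,0,2.5,0,0,0],[8.5,0,0,1.6,0,0,0],[8.5,0,0,1,0,0,0],[8.5,0,0,0.7,0,0,0],[8.5,0,0,0,0,0,0],[6,0,0,0,0,0,0],[6,0,0,0,0,0,0],[6,0,0,0,0,0,0],[4,0,0,0,0,0,0],[4,0,0,0,0,0,0],[4,0,0,0,0,0,0],[2.5,0,0,0,0,0,0],[2.5,0,0,0,0,0,0],[2.5,0,0,0,0,0,0],[2.5,0,0,0,0,0,0],[2.5,0,0,0,0,0,0]],
  ],
)

```text
time: 17.5
tool_pos: [0.446, 0.1635, 0.0385]
tool_rot: [0.0, 0.707, 0.707, 0.0]
contact_force: [-0.1, 0.1, 5.5]
gripper_width: 0.395
grasp_force: 60.0
```

Emit:
jog_arm(
  moves=[
    [[2.5,0,0,-1,0,0,0],[2.5,0,0,-2,0,0,0],[2.5,0,0,-3,0,0,0],[2.5,0,0,-3,0,0,0],[2.5,-1,0.4,-2.5,0,0,0],[2.5,-2.5,1,-1.5,0,0,0],[2.5,-3.5,1.4,0,0,0,0],[2.5,-3.5,1.4,0,0,0,0],[2.5,-3.5,1.4,0,0,0,0],[2.5,-3.5,1.4,0,0,0,0],[2.5,-3.5,1.4,0,0,0,0],[2.5,-3.5,1.4,0,0,0,0],[2.5,-3.5,1.4,0,0,0,0],[2.5,-3.5,1.5,0,0,0,0],[2.5,-3.5,1.5,0,0,0,0],[2.5,-3.3,1.4,0,0,0,0],[2.5,-2.3,1,0,0,0,0],[2.5,-1.2,0.5,0,0,0,0],[2.5,0,0,0,0,0,0],[2.5,0,0,0,0,0,0]],
  ],
)

```text
time: 19.17
tool_pos: [0.6159, -0.2541, 0.1671]
tool_rot: [-0.001, 0.707, 0.707, -0.0]
contact_force: [0.4, 0.0, -0.5]
gripper_width: 0.398
grasp_force: 60.0
```

Run:
```python
from h import *
for c in ("wrist","scene"):
    t,Q=held(.05,-.055,.025,c); print(c,t.round(4),np.percentile(Q,[1,50,99],axis=0).round(4).tolist())
    F=Q[Q[:,2]<-.012]; print("foot",F.min(0).round(4),F.max(0).round(4),len(F)) if len(F)>3 else 0
```

```text
wrist [ 0.6159 -0.2541  0.1671] [[-0.0218, -0.0122, -0.0339], [0.0005, 0.0091, 0.0327], [0.0221, 0.0168, 0.0477]]
foot [-0.0179 -0.0011 -0.0384] [ 0.0194  0.0177 -0.012 ] 1408
scene [ 0.6158 -0.2533  0.1672] [[-0.0208, -0.0096, -0.0365], [0.0038, 0.0121, 0.013], [0.0225, 0.0205, 0.0481]]
foot [-0.0149 -0.0083 -0.0389] [ 0.02    0.0228 -0.012 ] 123
```

Emit:
jog_arm(
  moves=[
    [[2.5,-0.3,0,1.5,0,0,0],[2.5,-0.2,0,2.5,0,0,0],[2.5,0,0,2.5,0,0,0],[2.5,0,0,2,0,0,0],[2.5,0,0,1.2,0,0,0],[2.5,0,0,0.7,0,0,0],[2.5,0,0,0.4,0,0,0],[2.5,0,0,0,0,0,0],[2.5,0,0,0,0,0,0],[2.5,0,0,0,0,0,0]],
  ],
)

```text
time: 20.1
tool_pos: [0.6175, -0.2601, 0.0616]
tool_rot: [0.001, 0.707, 0.707, 0.0]
contact_force: [0.1, -0.8, -1.7]
gripper_width: 0.398
grasp_force: 60.0
```

Emit:
jog_arm(
  moves=[
    [[2.5,0,0,0.4,0,0,0],[2.5,0,0,0.3,0,0,0],[2.5,0,0,0.3,0,0,0],[2.5,0,0,0,0,0,0],[2.5,0,0,0,0,0,0]],
  ],
)

```text
time: 20.52
tool_pos: [0.6169, -0.26, 0.0505]
tool_rot: [0.001, 0.707, 0.707, 0.0]
contact_force: [-1.5, 0.6, 2.1]
gripper_width: 0.4
grasp_force: 60.3
```

Emit:
jog_arm(
  moves=[
    [[4.5,0,0,0,0,0,0],[4.5,0,0,0,0,0,0],[4.5,0,0,0,0,0,0],[8.5,0,0,0,0,0,0],[8.5,0,0,0,0,0,0],[8.5,0,0,0,0,0,0],[8.5,0,0,-1.5,0,0,0],[8.5,0,0,-3,0,0,0],[8.5,0,0,-3,0,0,0],[8.5,0,0,-3,0,0,0],[8.5,0,0,-3,0,0,0],[8.5,-0.5,-2,-1.5,0,0,0],[8.5,-0.8,-3.5,0,0,0,0],[8.5,-0.8,-3.5,0,0,0,0],[8.5,-0.8,-3.5,0,0,0,0],[8.5,-0.8,-3,0,0,0,0],[8.5,-0.4,-1.7,0,0,0,0],[8.5,0,-0.5,0,0,0,0],[8.5,0,0,0,0,0,0],[8.5,0,0,0,0,0,0]],
  ],
)

```text
time: 22.18
tool_pos: [0.4401, -0.3007, 0.2008]
tool_rot: [0.001, 0.707, 0.707, 0.0]
contact_force: [0.8, 0.0, 0.2]
gripper_width: 0.999
grasp_force: 0.0
```

Run:
```python
from h import *
O["salt"]=((.616,-.2585),.089)
for c in ("top","scene","wrist"):
    f=grab_frame(c)
    print(c,find(f,*O["salt"],.038),"tall",find(f,(.439,-.301),.098,.033))
```

```text
top (615.4, -258.4, 36.8, np.float64(0.0911), 156) tall (442.8, -295.6, 57.0, np.float64(0.1013), 68)
scene (618.2, -256.3, 34.3, np.float64(0.0904), 122) tall (440.1, -301.2, 63.7, np.float64(0.0998), 196)
wrist (617.1, -261.4, 36.2, np.float64(0.0887), 2276) tall (440.6, -300.9, 65.3, np.float64(0.0986), 2060)
```

Emit:
jog_arm(
  moves=[
    [[8.5,0,0,1.5,0,0,0],[8.5,0,0,3,0,0,0],[8.5,0,0,3,0,0,0],[8.5,0,0,3,0,0,0],[8.5,0,0,2.3,0,0,0],[8.5,0,0,1.5,0,0,0],[8.5,0,0,1,0,0,0],[8.5,0,0,0.4,0,0,0],[8.5,0,0,0,0,0,0],[7,0,0,0,0,0,0],[7,0,0,0,0,0,0],[5,0,0,0,0,0,0],[5,0,0,0,0,0,0],[5,0,0,0,0,0,0],[5,0,0,0,0,0,0],[5,0,0,0,0,0,0]],
  ],
)

```text
time: 23.67
tool_pos: [0.4405, -0.3016, 0.0447]
tool_rot: [0.002, 0.707, 0.707, 0.0]
contact_force: [-0.2, 1.4, 6.1]
gripper_width: 0.681
grasp_force: 60.3
```

Emit:
jog_arm(
  moves=[
    [[5,0,0,-1,0,0,0],[5,0,0,-2,0,0,0],[5,0,0,-3,0,0,0],[5,0,0,-3,0,0,0],[5,0,0,-3,0,0,0],[5,1,0.6,-1.5,0,0,0],[5,2.3,1.5,-0.5,0,0,0],[5,3,2,0,0,0,0],[5,3,2,0,0,0,0],[5,3,2,0,0,0,0],[5,3,2,0,0,0,0],[5,3,2,0,0,0,0],[5,2.5,1.5,0,0,0,0],[5,1.2,0.6,0,0,0,0],[5,0.5,0.2,0,0,0,0],[5,0,0,0,0,0,0],[5,0,0,0,0,0,0]],
  ],
)

```text
time: 25.08
tool_pos: [0.5829, -0.0764, 0.1827]
tool_rot: [-0.0, 0.707, 0.707, -0.0]
contact_force: [0.6, -0.4, -1.0]
gripper_width: 0.683
grasp_force: 59.9
```

Run:
```python
from h import *
for c in ("wrist","scene"):
    t,Q=held(.06,-.06,.035,c); print(c,t.round(4),np.percentile(Q,[1,50,99],axis=0).round(4).tolist())
    F=Q[Q[:,2]<-.012]; print("foot",F.min(0).round(4),F.max(0).round(4),len(F)) if len(F)>3 else 0
    F=Q[(Q[:,2]>.045)]; F=F[F[:,2]<.057]; print("rim",np.percentile(F,[1,99],axis=0).round(4).tolist())
```

```text
wrist [ 0.5829 -0.0764  0.1827] [[-0.0322, -0.0289, -0.0384], [-0.0006, 0.0025, 0.0272], [0.0324, 0.0313, 0.0574]]
foot [-0.0276 -0.0297 -0.0424] [ 0.0256  0.0349 -0.012 ] 3722
rim [[-0.0325, -0.0155, 0.0452], [0.0325, 0.0277, 0.0564]]
scene [ 0.5828 -0.0768  0.1827] [[-0.0318, -0.0257, -0.0409], [0.0098, 0.0187, 0.0193], [0.0322, 0.0315, 0.0565]]
foot [-0.0108 -0.017  -0.0451] [ 0.0306  0.0339 -0.0121] 211
rim [[-0.032, -0.026, 0.0452], [0.033, 0.0301, 0.0565]]
```

Emit:
jog_arm(
  moves=[
    [[5,0,0.1,1.5,0,0,0],[5,0,0,2.5,0,0,0],[5,0,0,2.5,0,0,0],[5,0,0,2.2,0,0,0],[5,0,0,1.5,0,0,0],[5,0,0,0.9,0,0,0],[5,0,0,0.5,0,0,0],[5,0,0,0,0,0,0],[5,0,0,0,0,0,0],[5,0,0,0,0,0,0]],
  ],
)

```text
time: 26.02
tool_pos: [0.5855, -0.0761, 0.0684]
tool_rot: [0.001, 0.707, 0.707, 0.001]
contact_force: [0.3, 0.3, -0.9]
gripper_width: 0.68
grasp_force: 59.9
```

Emit:
jog_arm(
  moves=[
    [[5,0,0,0.4,0,0,0],[5,0,0,0.3,0,0,0],[5,0,0,0.3,0,0,0],[5,0,0,0,0,0,0],[5,0,0,0,0,0,0]],
  ],
)

```text
time: 26.43
tool_pos: [0.5846, -0.0756, 0.0569]
tool_rot: [0.0, 0.707, 0.707, 0.0]
contact_force: [0.9, -0.4, -0.8]
gripper_width: 0.684
grasp_force: 59.9
```

Emit:
jog_arm(
  moves=[
    [[5,0,0,0.1,0,0,0],[5,0,0,0,0,0,0],[7,0,0,0,0,0,0],[7,0,0,0,0,0,0],[8.5,0,0,0,0,0,0],[8.5,0,0,0,0,0,0],[8.5,0,0,0,0,0,0],[8.5,0,0,-1.5,0,0,0],[8.5,0,0,-3,0,0,0],[8.5,0,0,-3,0,0,0],[8.5,0,0,-3,0,0,0],[8.5,0,0,-3,0,0,0],[8.5,0.5,-1,-1,0,0,0],[8.5,1.5,-3,0,0,0,0],[8.5,1.7,-3.3,0,0,0,0],[8.5,1.6,-3,0,0,0,0],[8.5,1,-1.7,0,0,0,0],[8.5,0.3,-0.5,0,0,0,0],[8.5,0,0,0,0,0,0],[8.5,0,0,0,0,0,0]],
  ],
)

```text
time: 28.1
tool_pos: [0.4601, -0.0099, 0.2012]
tool_rot: [0.001, 0.707, 0.707, 0.0]
contact_force: [0.6, 0.3, 0.6]
gripper_width: 0.995
grasp_force: 0.0
```

Run:
```python
from h import *
for c in ("top","scene","wrist"):
    f=grab_frame(c)
    print(c,"tall",find(f,(.584,-.0765),.11,.038),"low",find(f,(.46,-.0105),.062,.036))
    if c=="wrist": cv2.imwrite("pics/w2.png",f["color"])
```

```text
top tall (581.9, -72.4, 66.3, np.float64(0.1129), 149) low None
scene tall (581.0, -72.4, 68.0, np.float64(0.1122), 251) low (459.2, -9.1, 70.1, np.float64(0.0642), 251)
wrist tall (590.3, -70.4, 64.0, np.float64(0.1104), 1727) low (460.9, -10.4, 71.7, np.float64(0.0626), 1772)
```

View pics/w2.png

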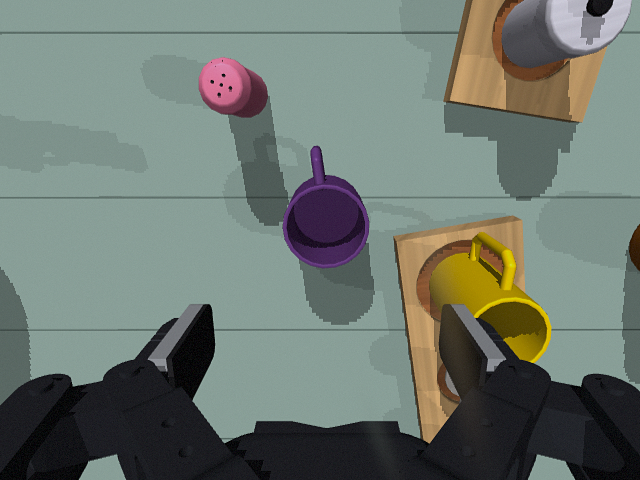

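Emit:
jog_arm(
  moves=[
    [[8.5,0,0,1.5,0,0,0],[8.5,0,0,3,0,0,0],[8.5,0,0,3,0,0,0],[8.5,0,0,3,0,0,0],[8.5,0,0,3,0,0,0],[8.5,0,0,2,0,0,0],[8.5,0,0,1.3,0,0,0],[8.5,0,0,0.7,0,0,0],[8.5,0,0,0.3,0,0,0],[8.5,0,0,0,0,0,0],[7.5,0,0,0,0,0,0],[7.5,0,0,0,0,0,0],[6,0,0,0,0,0,0],[6,0,0,0,0,0,0],[6,0,0,0,0,0,0],[6,0,0,0,0,0,0],[6,0,0,0,0,0,0]],
  ],
)

```text
time: 29.67
tool_pos: [0.4612, -0.0099, 0.0247]
tool_rot: [0.002, 0.707, 0.707, 0.001]
contact_force: [-0.3, 0.2, 6.8]
gripper_width: 0.762
grasp_force: 66.7
```

Emit:
jog_arm(
  moves=[
    [[6,0,0,-1,0,0,0],[6,0,0,-2,0,0,0],[6,0,0,-3,0,0,0],[6,0,0,-3,0,0,0],[6,0,0,-3,0,0,0],[6,1,0.7,-1.5,0,0,0],[6,2.2,1.6,-0.5,0,0,0],[6,3,2.2,0,0,0,0],[6,3,2.2,0,0,0,0],[6,3,2.2,0,0,0,0],[6,3,2.2,0,0,0,0],[6,3,2.2,0,0,0,0],[6,3,2.2,0,0,0,0],[6,2,1.4,0,0,0,0],[6,1,0.6,0,0,0,0],[6,0,0,0,0,0,0],[6,0,0,0,0,0,0]],
  ],
)

```text
time: 31.08
tool_pos: [0.6338, 0.2321, 0.1625]
tool_rot: [-0.0, 0.707, 0.707, -0.001]
contact_force: [-0.8, 0.5, -0.7]
gripper_width: 0.76
grasp_force: 66.6
```

Run:
```python
from h import *
for c in ("wrist","scene"):
    t,Q=held(.06,-.06,.038,c); print(c,t.round(4),np.percentile(Q,[1,50,99],axis=0).round(4).tolist())
    F=Q[Q[:,2]<-.002]; print("foot",F.min(0).round(4),F.max(0).round(4),len(F)) if len(F)>3 else 0
```

```text
wrist [0.6338 0.2321 0.1625] [[-0.0353, -0.033, -0.0219], [0.0007, -0.0104, 0.0172], [0.0355, 0.0338, 0.0574]]
foot [-0.0299 -0.0339 -0.0233] [ 0.0306  0.038  -0.002 ] 10674
scene [0.6336 0.2315 0.1626] [[-0.0345, -0.0305, -0.0221], [-0.0021, 0.0119, 0.0093], [0.0353, 0.0357, 0.0554]]
foot [-0.03   -0.0315 -0.0236] [ 0.0339  0.0371 -0.0021] 354
```

Emit:
jog_arm(
  moves=[
    [[6,0,0.1,1.5,0,0,0],[6,0,0,2.5,0,0,0],[6,0,0,2.5,0,0,0],[6,0,0,2.2,0,0,0],[6,0,0,1.5,0,0,0],[6,0,0,0.9,0,0,0],[6,0,0,0.5,0,0,0],[6,0,0,0,0,0,0],[6,0,0,0,0,0,0],[6,0,0,0,0,0,0]],
  ],
)

```text
time: 32.02
tool_pos: [0.6367, 0.2327, 0.0487]
tool_rot: [0.001, 0.707, 0.707, 0.001]
contact_force: [-1.0, -1.3, -0.5]
gripper_width: 0.755
grasp_force: 66.5
```

Emit:
jog_arm(
  moves=[
    [[6,0,0,0.4,0,0,0],[6,0,0,0.4,0,0,0],[6,0,0,0.3,0,0,0],[6,0,0,0,0,0,0],[6,0,0,0,0,0,0]],
  ],
)

```text
time: 32.43
tool_pos: [0.6359, 0.2326, 0.0367]
tool_rot: [0.0, 0.707, 0.707, 0.0]
contact_force: [-1.8, -0.3, 4.0]
gripper_width: 0.761
grasp_force: 66.9
```

Emit:
jog_arm(
  moves=[
    [[7.2,0,0,0,0,0,0],[7.2,0,0,0,0,0,0],[8.5,0,0,0,0,0,0],[8.5,0,0,0,0,0,0],[8.5,0,0,0,0,0,0],[8.5,0,0,-1.5,0,0,0],[8.5,0,0,-3,0,0,0],[8.5,0,0,-3,0,0,0],[8.5,0,0,-3,0,0,0],[8.5,0,0,-3,0,0,0],[8.5,0,-1,-3,0,0,0],[8.5,0,-3,-1,0,0,0],[8.5,0,-3.5,0,0,0,0],[8.5,0,-3.5,0,0,0,0],[8.5,0,-3.5,0,0,0,0],[8.5,0,-3,0,0,0,0],[8.5,0,-1.5,0,0,0,0],[8.5,0,0,0,0,0,0],[8.5,0,0,0,0,0,0]],
  ],
)

```text
time: 34.02
tool_pos: [0.4455, 0.2326, 0.2121]
tool_rot: [0.001, 0.707, 0.707, 0.001]
contact_force: [-0.2, 0.2, -0.8]
gripper_width: 0.997
grasp_force: 0.0
```

Run:
```python
from h import *
C={"tall":((.584,-.0765),.11,.031),"egg":((.602,-.175),.078,.03),"salt":((.616,-.2585),.089,.03),"low":((.636,.232),.074,.034),"can":((.6205,.131),.078,.03)}
V=[]
for c in ("top","scene"):
    f=grab_frame(c)
    for k,v in C.items(): print(c,k,find(f,*v))
    V.append(f["color"][120:320,160:480] if c=="top" else f["color"][180:420,220:460])
cv2.imwrite("pics/end.png",np.hstack([cv2.resize(V[0],(480,300)),cv2.resize(V[1],(300,300))]))
```

```text
top tall (582.7, -76.1, 59.8, np.float64(0.1138), 130)
top egg (600.0, -175.9, 48.1, np.float64(0.081), 109)
top salt (614.7, -259.0, 35.9, np.float64(0.0909), 156)
top low (635.0, 231.2, 66.3, np.float64(0.0772), 138)
top can (617.7, 130.8, 52.2, np.float64(0.0866), 322)
scene tall (584.0, -76.3, 61.5, np.float64(0.112), 229)
scene egg (602.3, -176.3, 51.5, np.float64(0.0801), 178)
scene salt (617.5, -256.5, 35.6, np.float64(0.0907), 118)
scene low (636.1, 231.6, 67.5, np.float64(0.0763), 342)
scene can (621.0, 132.1, 52.9, np.float64(0.0858), 436)
```

View pics/end.png

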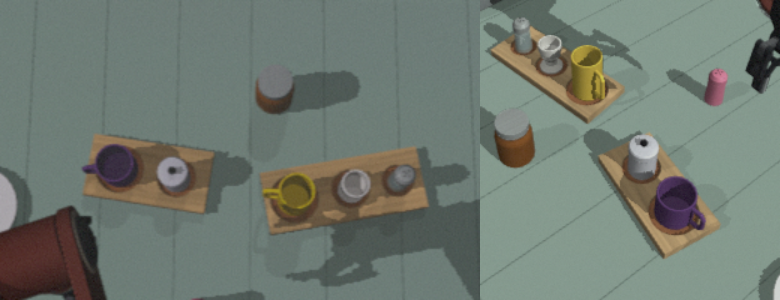

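All five things stand upright in their recesses: yellow mug at (295,195), egg cup (354,186), salt shaker (401,178), purple mug (116,165) and canister (173,173). Handing in.

```bash
python3 -c "
from plant import *
print(job_done())"
```

```text
the job is handed in; nothing more can be done
None
```

Both breakfasts are laid and the job is handed in at about 34 s: all five things stood upright within about 3 mm of their recess centres in the last pictures; I never touched the saucepan, saucer, jam jar or pink look-alike, and the hand-in returned no verdict.

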